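# Centre the jar on the kitchen scale and tare it

### The arm

A 7-joint arm with a two-finger parallel gripper is mounted at the origin on the work surface; the furniture and walls round the work are solid. World frame = base frame: x ahead of the robot, y to its left, z up, the work surface at z = 0. Lengths are in m, angles in rad, forces in N, time in s.
With the tool pointing down it reaches from about 0.4 to 0.85 m from the base axis. Payload 10.4 kg.
Tool frame: the origin (TCP) lies between the finger pads; the fingertips stand tcp_to_tips ahead of it and the grasp point (between the pads) lies 8 mm behind it (tcp_to_tips is the distance from the TCP to the fingertips, in m); z points along the fingers, y is the line along which they close (so a half turn about z gives the same grasp; the last joint's range is limited). The gripper opens to 85 mm and grips with 20 to 120 N. Pads are 22 mm wide; open, the fingers measure 114 mm over their backs; the gripper's body (76 mm by 85 mm) begins 54 mm behind the grasp point. The pads swing forward as they close: fully open they stand 13 mm farther back than shut.
Start: joints at [1.168, 0.332, -0.065, 1.46, 0.022, 1.35, -0.088], TCP at [0.232, -0.58, 0.242] pointing down, gripper open.
Joint ranges: [-2.6, 2.6], [-0.5, 2.12], [-1.47, 1.34], [0.16, 2.42], [-1.27, 4.41], [0.06, 2.06], [-2.6, 2.6]. Speed limits (rad/s): [2.22, 2.22, 2.79, 2.79, 3.14, 3.14, 3.14].

### API

Orientations are given as a unit quaternion [x, y, z, w].
In Python, from workcell import * gives the robot as it stands.
- The arm moves only by the tool apply_moves, never from a script. Its argument "rows" is a list of rows, each an object of numbers: "x", "y", "z": the shift along the tool's x, y, z in mm; "ax", "ay", "az": the turn, a rotation vector about the tool's x, y, z in degrees; "gripper": the closure, from 0 (fully open) to 1 (shut). A call has 1 to 5 rows; each row shifts and turns the commanded pose from where the row before left it, along the tool's axes as they then stand; what a row does not reach is not made up. A row lasts 1/12 s, in which the tool goes at most 41.7 mm and 7.16 degrees, less where a joint would pass 70% of its speed; a pose out of reach is approached as far as the arm can. A call with a gripper value outside its range is refused whole. The fingers move at their own pace and stop on an object; "newtons" is the grip in N (left out, the last holds). Time passes only in rows, so rows that do not move let the fingers close. It gives the time, the measured TCP pose, the force, the opening and the grip force at its end, in the units of the state.
- get_obs(): the state, without advancing time (a new reading comes with each control period).
- camera(name): name is "scene" or "side" or "wrist"; returns a dict with "color" (384x512x3 uint8, red, green, blue), "fov_y" (degrees; the focal length in pixels is half the picture's height over the tangent of half this angle, whatever the lens; pixels are square), "cx", "cy" (the principal point, pixels), "rvec" (rotation vector, rad) and "tvec" (3), from world to camera coordinates, as OpenCV has them. Camera axes: x right, y down, z forward; pixel columns grow to the right and rows downward; lengths in m; the calibration is good to about 2 mm. The wrist camera is an equidistant fisheye: a pixel r from the principal point sees the ray r / f radians off the axis. A picture is of the moment at which its call begins. There is no depth.
- hand_in(): hands the job in; it is judged then, once.
The state is a dict: "clock": time; "joint_pos": joint angles; "joint_velocities": joint speeds; "tau": joint torques, N m; "position": TCP position; "ee_rot": TCP orientation; "ft_force": force on the tool from outside, world axes, zero at the start; "torque": the same for the moment, N m; "grip_width": opening from 0.0 (shut) to 1.0 (fully open); "grasp_force": force on a finger pad.
Only numpy, scipy, OpenCV 4.12 (cv2) and the standard library are available. Lean on these libraries where they do the work, as an engineer would, in place of code of your own. Each camera call takes 0.05 s, during which the arm holds its last target. There are 200 camera calls.

### The job

The open glass jar on the kitchen scale has been sterilised for jam, so do not pick it up or grip it: with light, low taps of the fingertips nudge it from the edge of the round pan to the middle, inside the dark ring, without tipping it or knocking it off the pan. Only then, with nothing touching the jar, press the scale's orange tare key right down and let it go. Leave the black key, the sugar jar, the scoop and the gold lid alone.

Things in the scene. Friction and masses are not known exactly. Their poses are not given: they have to be found in the camera images.
- jar: open, empty glass jar upright on the pan, 53 mm in diameter, 109 mm high, straight walls, 80 to 170 g. Origin: centre of its underside, z up. It starts 24 to 31 mm off the pan's middle in any direction, partly over the pan's edge. Friction on the pan 0.3 to 0.5: it slides when tapped in its lower 45 mm and may tip when pushed above half its height. A finger force over 8 N fails.
- pan: round flat metal pan of the scale, 96 mm in diameter, 6 mm thick, fixed on the scale, its top 38 mm above the worktop and 13 mm above the scale's housing; a thin dark ring of 66 mm inner and 70 mm outer diameter is printed concentric on it. Origin: centre of its underside, z up (the pan's yaw means nothing)
- pan_centre (a point): the middle of the pan's top surface, where the middle of the jar's underside belongs
- scale: compact white kitchen scale, 180 mm (its x) by 140 mm (its y), housing 25 mm high, fixed to the worktop. Origin: centre of its underside; its -x points to its front, with the grey panel, the display and the two keys; the pan's axis is at x = +22 mm
- tare_key (a joint): travel of the orange tare key, m: 0 up, 0.0035 fully down; a spring of 0.7 N at rest and about 3 N fully down brings it back up
- tare_key_top (a point): middle of the top of the orange tare key (20 mm along the scale's x by 25 mm along its y); 32 mm above the worktop, 7 mm above the housing; it lies at x = -68, y = +48 mm of the scale (the left of the two keys as seen from the scale's front). It is pressed straight down
- power_key (a joint): travel of the black power key, the same kind of key: 0 up, 0.0035 down. Not to be pressed
- power_key_top (a point): middle of the top of the black power key, at x = -68, y = -48 mm of the scale, the same size and height as the orange one
- sugar_jar: bystander: closed glass jar with black lid, 70 mm in diameter, 145 mm high; origin: centre of its underside
- scoop: bystander: small white measuring scoop lying on the worktop, 42x122x30 mm; origin: centre of its underside
- jar_lid: bystander: gold screw lid lying on the worktop, 63 mm in diameter, 13 mm high; origin: centre of its underside
There are look-alikes about, which are no part of the job. Several things have the shape of the scale; the one meant has the colours described above.

How it is judged:
By the outcome, as a careful person would: the job done as asked, in the order asked, and still so for the second after the job is handed in, with the robot touching nothing.
It also fails if it takes over 38 s, if anything falls off the work surface, if the arm or the gripper's body presses on something with over 40 N, if the wrist force passes 120 N, or if a joint passes its speed limit or range.

## Working session

There is one attempt and no reset: what is moved stays moved. The work goes in short steps, Python scripts to look and compute and a tool call to move; the robot and the scene stay as the last step left them, time stands still between calls to the robot, and variables do not carry over. Pictures are saved under pics/ and viewed, at most 10 in all, crops included, and the job is handed in when it is done.

Besides the shell and the picture viewer there is one more tool, called after "Request:" as a command line: name --argument value ..., lists and objects as JSON in quotes. apply_moves: Moves the arm, as the interface text tells. Its arguments: {"type":"object","properties":{"rows":{"type":"array","items":{"type":"object","properties":{"x":{"type":"number"},"y":{"type":"number"},"z":{"type":"number"},"ax":{"type":"number"},"ay":{"type":"number"},"az":{"type":"number"},"gripper":{"type":"number"}}}},"newtons":{"type":"number"}},"required":["rows"]}

```bash
ls; mkdir -p pics
cat > h.py <<'E'
from workcell import *
import numpy as np, cv2
from scipy.spatial.transform import Rotation as R
def ray(c,u,v):
    f=c["color"].shape[0]/2/np.tan(np.radians(c["fov_y"])/2)
    a,b=u-c["cx"],v-c["cy"]
    if c.get("fish"):
        r=np.hypot(a,b)+1e-9;t=r/f;d=np.array([a/r*np.sin(t),b/r*np.sin(t),np.cos(t)])
    else: d=np.array([a/f,b/f,1.])
    Rm=R.from_rotvec(np.ravel(c["rvec"])).as_matrix()
    return -Rm.T@np.ravel(c["tvec"]),Rm.T@d
def onz(c,u,v,z):
    o,d=ray(c,u,v);return o+d*(z-o[2])/d[2]
def proj(c,p):
    f=c["color"].shape[0]/2/np.tan(np.radians(c["fov_y"])/2)
    q=R.from_rotvec(np.ravel(c["rvec"])).as_matrix()@np.array(p)+np.ravel(c["tvec"])
    if c.get("fish"):
        r=np.hypot(q[0],q[1]);t=np.arctan2(r,q[2]);return c["cx"]+f*t*q[0]/r,c["cy"]+f*t*q[1]/r
    return c["cx"]+f*q[0]/q[2],c["cy"]+f*q[1]/q[2]
def cam(n):
    c=dict(camera(n));c["fish"]=n=="wrist";return c
E
python3 - <<'E'
from h import *
import pickle
cs={n:cam(n) for n in("scene","side","wrist")}
pickle.dump(cs,open("c0.pkl","wb"))
a=[cs[n]["color"][...,::-1] for n in("scene","side","wrist")]
im=np.zeros((768,1024,3),np.uint8)
im[:384,:512]=a[0];im[:384,512:]=a[1];im[384:,:512]=a[2]
cv2.imwrite("pics/a.png",cv2.resize(im,(800,600),interpolation=cv2.INTER_AREA))
for n in cs:
    c=cs[n];print(n,c["fov_y"],c["cx"],c["cy"],ray(c,c["cx"],c["cy"]))
print(get_obs())
import workcell;print([k for k in dir(workcell) if 'tip' in k.lower()], getattr(workcell,'tcp_to_tips',None))
E
```

```text
pics
scene 48.796471342452705 256.2187311311345 196.25750084613148 (array([-0.1634685 ,  1.10149417,  0.68723772]), array([ 0.37212358, -0.81199813, -0.44964772]))
side 48.45348366582065 252.66109890841165 195.544958897264 (array([0.38549304, 0.8836538 , 0.64148818]), array([-0.03675812, -0.82607029, -0.56236706]))
wrist 65.70646984690485 254.15977503450785 189.09331904942997 (array([ 0.30811704, -0.549557  ,  0.37369378]), array([-0.30392581, -0.11969025, -0.94514726]))
{'clock': 0.15, 'joint_pos': array([ 1.16839337,  0.33271448, -0.06470508,  1.46074579,  0.02158536,
        1.34990433, -0.08850934]), 'joint_velocities': array([-3.09724837e-04, -2.43809253e-04,  2.94432675e-05, -2.10296443e-03,
        6.46487943e-06,  4.10515748e-05,  1.50053512e-04]), 'tau': array([ 2.40682180e-03, -6.25828242e+01,  5.03899623e-02, -3.91854036e+01,
        1.64092152e-02,  7.44787103e-03, -4.29859813e-05]), 'position': array([ 0.23161699, -0.58020378,  0.24170759]), 'ee_rot': array([ 9.82021835e-01,  1.88766592e-01, -1.16809074e-04, -5.25872550e-04]), 'ft_force': array([0.25722219, 0.05136019, 0.86362871]), 'torque': array([-0.01295474, -0.01732916,  0.02430602]), 'grasp_force': 0.0, 'grip_width': 1.000974658429098}
['tcp_to_tips'] 0.011
```

View pics/a.png

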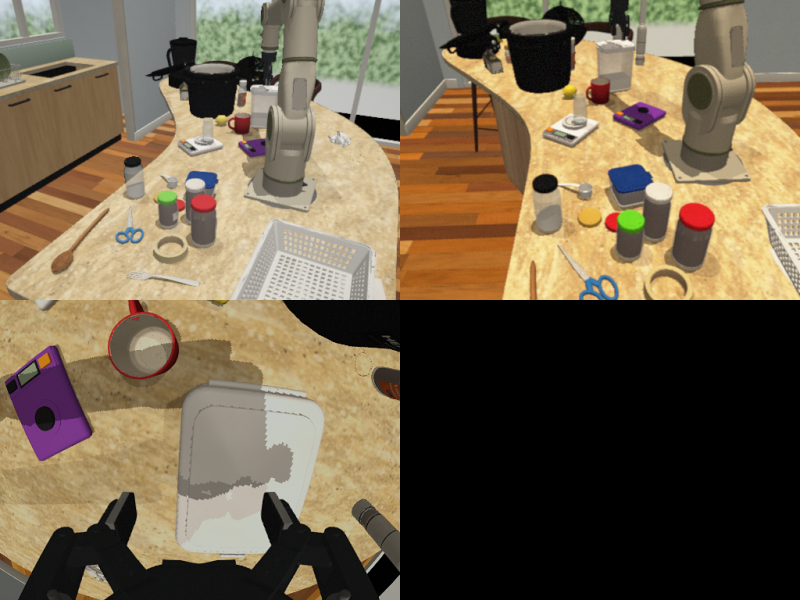

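The views show two scale-shaped things. The white one is at scene px (256,186) and side px (220,166), with a grey panel and the jar on its pan. The purple one is at scene px (325,188), side px (305,148) and wrist px (60,130). The white one fits the description, so I'll confirm it in a crop.

Run:
```python
from h import *
import pickle
cs=pickle.load(open("c0.pkl","rb"))
a=cs["scene"]["color"][140:210,215:305,::-1];b=cs["side"]["color"][125:195,175:265,::-1]
im=np.vstack([cv2.resize(x,None,fx=4.2,fy=4.2,interpolation=cv2.INTER_CUBIC) for x in(a,b)])
im=np.hstack([cv2.resize(x,(400,311),interpolation=cv2.INTER_CUBIC) for x in(a,b)])
cv2.imwrite("pics/b.png",im)
print(onz(cs["scene"],256,186,.03),onz(cs["side"],220,166,.03))
```

```text
[ 0.41565913 -0.16027968  0.03      ] [ 0.4314163  -0.16772843  0.03      ]
```

View pics/b.png

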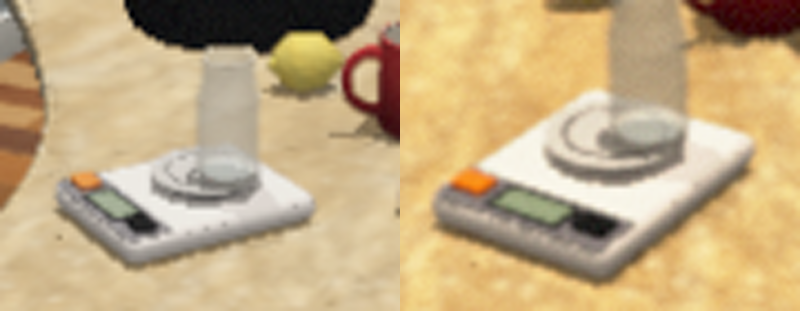

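The crop confirms it: white housing with an orange key (scene ≈(234,180), side ≈(191,165)), a black key, and the glass jar off-centre on a pan with a dark ring. The purple scale is a look-alike.

Run:
```python
from h import *
import pickle
cs=pickle.load(open("c0.pkl","rb"))
for n,(u0,v0) in dict(scene=(215,140),side=(175,125)).items():
    c=cs[n];h=cv2.cvtColor(c["color"],cv2.COLOR_RGB2HSV)[v0:v0+70,u0:u0+90]
    m=(h[...,0]>5)&(h[...,0]<16)&(h[...,1]>200)&(h[...,2]>150)
    m[:30]=0;m[:,:10]=0
    v,u=np.nonzero(m);print(n,len(u),onz(c,u.mean()+u0,v.mean()+v0,.032))
f=lambda n,x,y,z:print(n,x,y,onz(cs[n],(x%400)/4.444+dict(scene=215,side=175)[n],y/4.444+dict(scene=140,side=125)[n],z))
f("scene",142,215,.032);f("side",594,220,.032)
f("scene",205,176,.038);f("side",617,143,.038)   # pan
f("scene",228,172,.038);f("side",648,132,.038)   # jar base
for u,v in((270,150),(305,168),(275,155)):print("pot/mug",onz(cs["scene"],u,v,0))
c=cs["wrist"]
for u,v in((143,58),(60,130),(200,350)):print("w",onz(c,u*1.28,(v-0)*1.28,.1))
o=get_obs();T=R.from_quat(o["ee_rot"]).as_matrix();print(T)
w=ray(c,c["cx"],c["cy"]);print("cam in tool",T.T@(w[0]-o["position"]),T.T@w[1])
```

```text
scene 0 [nan nan nan]
side 16 [ 0.51235371 -0.16836175  0.032     ]
scene 142 215 [ 0.43499977 -0.1248897   0.032     ]
side 594 220 [ 0.43410021 -0.11825561  0.032     ]
scene 205 176 [ 0.41442259 -0.20309228  0.038     ]
side 617 143 [ 0.42065618 -0.20418137  0.038     ]
scene 228 172 [ 0.40022374 -0.21848787  0.038     ]
side 648 132 [ 0.40042006 -0.21811391  0.038     ]
pot/mug [ 0.54521074 -0.5973551   0.        ]
pot/mug [ 0.32971812 -0.46205104  0.        ]
pot/mug [ 0.50004295 -0.54810911  0.        ]
w [ 0.29943729 -0.48257861  0.1       ]
w [ 0.1733763  -0.39672561  0.1       ]
w [-0.35159321 -0.81598617  0.1       ]
[[ 9.28734320e-01  3.70745707e-01 -4.27952461e-04]
 [ 3.70745953e-01 -9.28733794e-01  9.88737351e-04]
 [-3.08837841e-05 -1.07693595e-03 -9.99999420e-01]]
cam in tool [ 0.08240631 -0.00024277 -0.13198855] [-3.26611814e-01 -5.00948175e-04  9.45158438e-01]<stdin>:8: RuntimeWarning: Mean of empty slice.
  ret = ret.dtype.type(ret / rcount)
```

Request:
apply_moves --rows '[{"x": 15,"y": -25,"z": -15,"gripper": 1},{"x": 28,"y": -26,"z": -8},{"x": 30,"y": -26,"z": -5},{"x": 30,"y": -26,"z": -5},{"x": 30,"y": -26,"z": -3}]'

```text
invalid input at $.rows[0]: expected keys x, y, z, ax, ay, az, gripper
```

Request:
apply_moves --rows '[{"x": 32,"y": -24},{"x": 32,"y": -24},{"x": 32,"y": -24},{"x": 32,"y": -24},{"x": 32,"y": -22}]'

```text
invalid input at $.rows[0]: expected keys x, y, z, ax, ay, az, gripper
```

Request:
apply_moves --rows '[{"x": 30,"y": -18},{"x": 24,"y": -12},{"x": 10,"y": -8},{},{}]'

```text
invalid input at $.rows[0]: expected keys x, y, z, ax, ay, az, gripper
```

Run:
```python
from h import *
import pickle
c=cam("wrist");pickle.dump(c,open("c1.pkl","wb"))
cv2.imwrite("pics/c.png",cv2.resize(c["color"][...,::-1],(768,576),interpolation=cv2.INTER_CUBIC))
o=get_obs();print(o["clock"],o["position"],R.from_quat(o["ee_rot"]).as_matrix(),o["joint_pos"],o["ft_force"])
```

```text
0.2 [ 0.23164135 -0.58028097  0.24185889] [[ 9.28739722e-01  3.70732298e-01 -3.03408166e-04]
 [ 3.70732423e-01 -9.28739425e-01  7.42037095e-04]
 [-6.69000794e-06 -8.01642569e-04 -9.99999679e-01]] [ 1.16842236  0.33261647 -0.06471529  1.46055722  0.02158149  1.34991451
 -0.08849973] [0.37818475 0.02110434 0.91118767]
```

View pics/c.png

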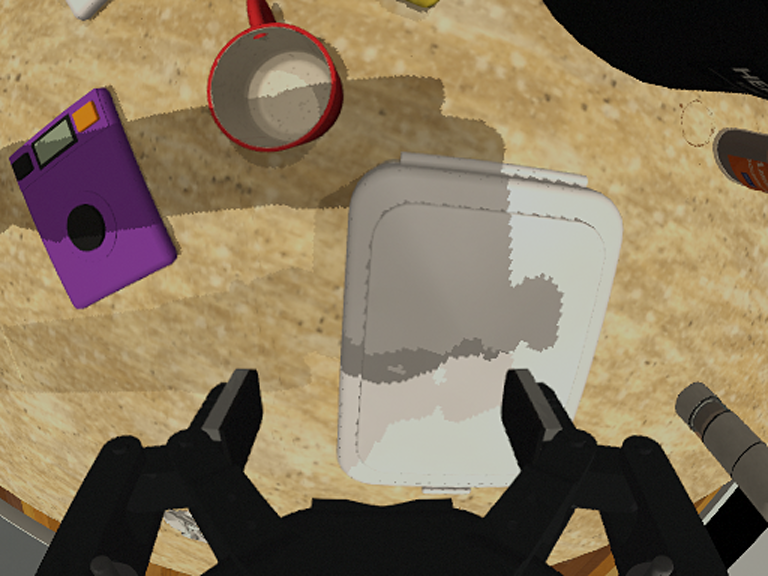

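The moves were refused because every row needs all its keys. The picture just shows the start pose: canister below, mug at (275,90), purple scale at (90,200).

Request:
apply_moves --rows '[{"x": 15,"y": -25,"z": -15,"ax": 0,"ay": 0,"az": 0,"gripper": 1},{"x": 28,"y": -26,"z": -8,"ax": 0,"ay": 0,"az": 0,"gripper": 1},{"x": 30,"y": -26,"z": -5,"ax": 0,"ay": 0,"az": 0,"gripper": 1},{"x": 30,"y": -26,"z": -5,"ax": 0,"ay": 0,"az": 0,"gripper": 1},{"x": 30,"y": -26,"z": -3,"ax": 0,"ay": 0,"az": 0,"gripper": 1}]'

```text
clock: 0.62
position: [0.3079, -0.4097, 0.2788]
ee_rot: [0.982, 0.189, 0.0, 0.0]
ft_force: [-0.0, 0.1, 1.3]
grip_width: 0.299
grasp_force: 0.0
```

Request:
apply_moves --rows '[{"x": 32,"y": -24,"z": 0,"ax": 0,"ay": 0,"az": 0,"gripper": 1},{"x": 32,"y": -24,"z": 0,"ax": 0,"ay": 0,"az": 0,"gripper": 1},{"x": 32,"y": -24,"z": 0,"ax": 0,"ay": 0,"az": 0,"gripper": 1},{"x": 32,"y": -24,"z": 0,"ax": 0,"ay": 0,"az": 0,"gripper": 1},{"x": 32,"y": -22,"z": 0,"ax": 0,"ay": 0,"az": 0,"gripper": 1}]'

```text
clock: 1.03
position: [0.4128, -0.2404, 0.2785]
ee_rot: [0.982, 0.189, 0.0, 0.0]
ft_force: [1.2, -0.7, 0.1]
grip_width: 0.001
grasp_force: 0.0
```

Request:
apply_moves --rows '[{"x": 30,"y": -18,"z": 0,"ax": 0,"ay": 0,"az": 0,"gripper": 1},{"x": 24,"y": -12,"z": 0,"ax": 0,"ay": 0,"az": 0,"gripper": 1},{"x": 10,"y": -8,"z": 0,"ax": 0,"ay": 0,"az": 0,"gripper": 1},{"x": 0,"y": 0,"z": 0,"ax": 0,"ay": 0,"az": 0,"gripper": 1},{"x": 0,"y": 0,"z": 0,"ax": 0,"ay": 0,"az": 0,"gripper": 1}]'

```text
clock: 1.45
position: [0.4576, -0.1831, 0.2782]
ee_rot: [0.982, 0.189, -0.0, -0.0]
ft_force: [-0.4, -1.0, 0.4]
grip_width: 0.006
grasp_force: 0.0
```

Run:
```python
from h import *
import pickle
c=cam("wrist");pickle.dump(c,open("c1.pkl","wb"))
cv2.imwrite("pics/d.png",cv2.resize(c["color"][...,::-1],(768,576),interpolation=cv2.INTER_CUBIC))
o=get_obs();print(o["clock"],o["position"],R.from_quat(o["ee_rot"]).as_matrix(),o["joint_pos"],o["ft_force"])
```

```text
1.5 [ 0.45716967 -0.18410724  0.2781559 ] [[ 9.28899828e-01  3.70330755e-01 -4.92498233e-04]
 [ 3.70330643e-01 -9.28899953e-01 -3.04827808e-04]
 [-5.70368697e-04  1.00767311e-04 -9.99999832e-01]] [ 0.72626875  0.04736616 -0.44726128  1.72435596  0.0213159   1.37495651
 -0.91614289] [-0.92252816 -0.61583502  0.68737905]
```

View pics/d.png

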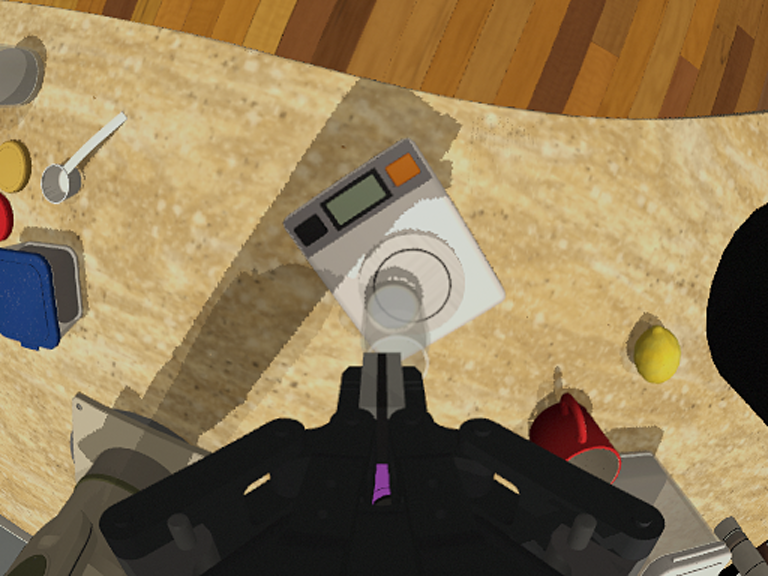

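This wrist view shows the white scale with the ring centre ≈(412,285), the orange key ≈(403,169) and the black key ≈(311,230). The jar base is ≈(393,303), down and left of the ring. I'll measure these with an enlarged crop.

Run:
```python
from h import *
import pickle
c=pickle.load(open("c1.pkl","rb"));o=get_obs();T=R.from_quat(o["ee_rot"]).as_matrix();P=o["position"]
im=c["color"];h=cv2.cvtColor(im,cv2.COLOR_RGB2HSV)
def blob(m,box):
    k=np.zeros_like(m);x0,y0,x1,y1=box;k[y0:y1,x0:x1]=m[y0:y1,x0:x1];v,u=np.nonzero(k);return len(u),u.mean(),v.mean()
s=1/1.5
og=blob((h[...,0]<20)&(h[...,1]>150)&(h[...,2]>120),(255,98,284,128))
bk=blob(h[...,2]<60,(192,138,220,168))
O=onz(c,*og[1:],.032);B=onz(c,*bk[1:],.032);print(og,bk,O,B,np.linalg.norm(O-B))
# sizes: orange blob minAreaRect
y=(O-B)/np.linalg.norm(O-B);x=np.array([y[1],-y[0],0]);pan=(O+B)/2+.09*x;pan[2]=.038
print("pan from keys",pan,"proj",np.array(proj(c,pan))*1.5, "ring click",onz(c,412*s,285*s,.038))
for n,(u,v) in dict(jarbase=(393,303)).items(): print(n,onz(c,u*s,v*s,.038))
print("rim",onz(c,398*s,360*s,.147))
cr=cv2.resize(im[140:260,210:340,::-1],None,fx=5,fy=5,interpolation=cv2.INTER_CUBIC)
def circ(p,r,col):
    q=[proj(c,p+r*np.array([np.cos(t),np.sin(t),0])) for t in np.linspace(0,6.28,60)]
    cv2.polylines(cr,[np.int32([[((a+.5)-210)*5,((b+.5)-140)*5] for a,b in q])],True,col,1)
circ(pan,.048,(0,0,255));circ(pan,.034,(0,255,0))
cv2.imwrite("pics/e.png",cr)
```

```text
(296, np.float64(268.1385135135135), np.float64(112.69256756756756)) (313, np.float64(207.6741214057508), np.float64(152.2364217252396)) [ 0.51394816 -0.17933156  0.032     ] [ 0.4374204  -0.12543526  0.032     ] 0.09360186189953949
pan from keys [ 0.42386194 -0.22596632  0.038     ] proj [412.37305151 284.65237842] ring click [ 0.42343914 -0.22578633  0.038     ]
jarbase [ 0.40136288 -0.21663403  0.038     ]
rim [ 0.40334278 -0.21658437  0.147     ]
```

View pics/e.png

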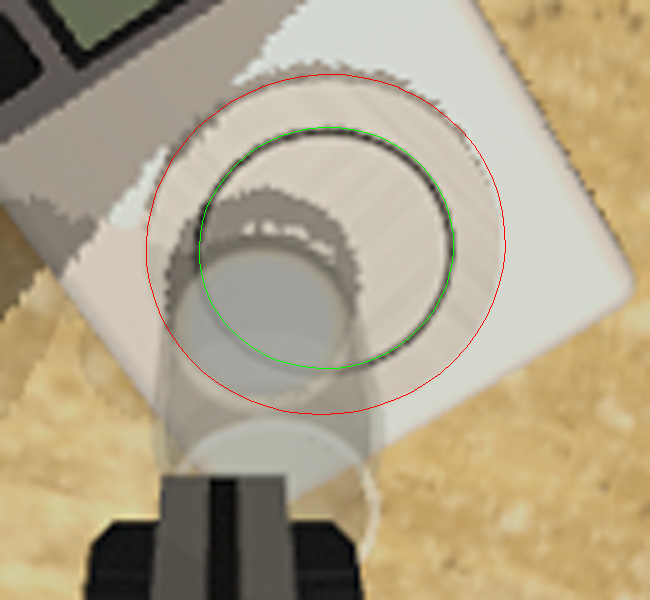

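The drawn ring and rim sit on the real ones, so the pan centre is (0.4237,-0.2259). The jar base is at crop (262,328), giving ≈(0.400,-0.218). That is 25 mm off, which agrees with the stated 24–31 mm. The push azimuth is ≈-18.6°, so I'll yaw +40°, go behind the jar on the robot's side and tilt.

Request:
apply_moves --rows '[{"x": 0,"y": 0,"z": 0,"ax": 0,"ay": 0,"az": 6.7,"gripper": 1},{"x": 0,"y": 0,"z": 0,"ax": 0,"ay": 0,"az": 6.7,"gripper": 1},{"x": 0,"y": 0,"z": 0,"ax": 0,"ay": 0,"az": 6.7,"gripper": 1},{"x": 0,"y": 0,"z": 0,"ax": 0,"ay": 0,"az": 6.7,"gripper": 1},{"x": 0,"y": 0,"z": 0,"ax": 0,"ay": 0,"az": 6.7,"gripper": 1}]'

```text
clock: 1.92
position: [0.4568, -0.185, 0.2782]
ee_rot: [0.994, -0.106, -0.0, 0.0]
ft_force: [0.1, 0.6, 0.5]
grip_width: 0.0
grasp_force: 0.0
```

Request:
apply_moves --rows '[{"x": 0,"y": 0,"z": 0,"ax": 0,"ay": 0,"az": 6.9,"gripper": 1},{"x": -25,"y": 13,"z": 0,"ax": 0,"ay": 0,"az": 0,"gripper": 1},{"x": -25,"y": 13,"z": 0,"ax": 0,"ay": 0,"az": 0,"gripper": 1},{"x": -25,"y": 12,"z": 0,"ax": 0,"ay": 0,"az": 0,"gripper": 1},{"x": -24,"y": 12,"z": 0,"ax": 0,"ay": 0,"az": 0,"gripper": 1}]'

```text
clock: 2.33
position: [0.3457, -0.2003, 0.2782]
ee_rot: [0.987, -0.163, 0.0, -0.0]
ft_force: [-0.0, -0.9, -0.0]
grip_width: 0.002
grasp_force: 0.0
```

Request:
apply_moves --rows '[{"x": 0,"y": 0,"z": 0,"ax": 0,"ay": 6.3,"az": 0,"gripper": 1},{"x": 0,"y": 0,"z": 0,"ax": 0,"ay": 6.3,"az": 0,"gripper": 1},{"x": 0,"y": 0,"z": 0,"ax": 0,"ay": 6.2,"az": 0,"gripper": 1},{"x": 0,"y": 0,"z": 0,"ax": 0,"ay": 6.2,"az": 0,"gripper": 1},{"x": 0,"y": 0,"z": 0,"ax": 0,"ay": 0,"az": 0,"gripper": 1}]'

```text
clock: 2.75
position: [0.3482, -0.2025, 0.2724]
ee_rot: [0.964, -0.161, 0.211, 0.032]
ft_force: [-1.0, 0.5, -1.8]
grip_width: 0.0
grasp_force: 0.0
```

```bash
cat >> h.py <<'E'
def st():
    o=get_obs();T=R.from_quat(o["ee_rot"]).as_matrix()
    print("t",o["clock"],"P",o["position"].round(4),"\n",T.round(3),o["joint_pos"].round(2),o["ft_force"].round(2))
    return o["position"],T
E
python3 -c "
from h import *
st()"
```

```text
t 2.75 P [ 0.3482 -0.2025  0.2724] 
 [[ 0.86  -0.323  0.395]
 [-0.296 -0.946 -0.13 ]
 [ 0.416 -0.005 -0.909]] [ 0.72 -0.5  -0.18  2.23 -0.21  0.99 -1.27] [-1.04  0.54 -1.81]
```

Request:
apply_moves --rows '[{"x": -12.5,"y": 0,"z": 27,"ax": 0,"ay": 0,"az": 0,"gripper": 1},{"x": -12.5,"y": 0,"z": 27,"ax": 0,"ay": 0,"az": 0,"gripper": 1},{"x": -12.5,"y": 0,"z": 27,"ax": 0,"ay": 0,"az": 0,"gripper": 1},{"x": 0,"y": 0,"z": 0,"ax": 0,"ay": 0,"az": 0,"gripper": 1}]'

```text
clock: 3.08
position: [0.3483, -0.2007, 0.1841]
ee_rot: [0.964, -0.159, 0.209, 0.033]
ft_force: [-1.3, 0.7, -1.3]
grip_width: -0.003
grasp_force: 0.0
```

```bash
python3 -c "
from h import *
st()"
```

```text
t 3.0833 P [ 0.3483 -0.2007  0.1841] 
 [[ 0.862 -0.32   0.392]
 [-0.292 -0.947 -0.131]
 [ 0.413 -0.002 -0.911]] [ 0.71 -0.43 -0.2   2.37 -0.23  0.78 -1.26] [-1.34  0.71 -1.31]
```

Request:
apply_moves --rows '[{"x": -8,"y": 0,"z": 18,"ax": 0,"ay": 0,"az": 0,"gripper": 1},{"x": -8,"y": 0,"z": 18,"ax": 0,"ay": 0,"az": 0,"gripper": 1},{"x": 0,"y": 0,"z": 0,"ax": 0,"ay": 0,"az": 0,"gripper": 1}]'

```text
clock: 3.33
position: [0.3509, -0.2021, 0.1485]
ee_rot: [0.964, -0.159, 0.211, 0.034]
ft_force: [-1.3, 0.2, -0.9]
grip_width: -0.0
grasp_force: 0.0
```

```bash
python3 -c "
from h import *
st()"
```

```text
t 3.3333 P [ 0.3509 -0.2021  0.1485] 
 [[ 0.861 -0.321  0.396]
 [-0.292 -0.947 -0.133]
 [ 0.418 -0.001 -0.909]] [ 0.85 -0.38 -0.33  2.42 -0.32  0.68 -1.17] [-1.26  0.22 -0.9 ]
```

Request:
apply_moves --rows '[{"x": 0,"y": 0,"z": 0,"ax": 0,"ay": -5,"az": 0,"gripper": 1},{"x": -7,"y": 0,"z": 19,"ax": 0,"ay": 0,"az": 0,"gripper": 1},{"x": 0,"y": 0,"z": 0,"ax": 0,"ay": 0,"az": 0,"gripper": 1}]'

```text
clock: 3.58
position: [0.3517, -0.2024, 0.1294]
ee_rot: [0.972, -0.16, 0.169, 0.027]
ft_force: [-1.3, 1.0, 0.2]
grip_width: 0.0
grasp_force: 0.0
```

```bash
python3 -c "
from h import *
st()"
```

```text
t 3.5833 P [ 0.3517 -0.2024  0.1294] 
 [[ 0.891 -0.321  0.32 ]
 [-0.302 -0.947 -0.108]
 [ 0.338 -0.001 -0.941]] [ 0.87 -0.28 -0.37  2.37 -0.25  0.71 -1.24] [-1.27  0.96  0.22]
```

Request:
apply_moves --rows '[{"x": -7,"y": 0,"z": 17,"ax": 0,"ay": 0,"az": 0,"gripper": 1},{"x": -6,"y": 0,"z": 17,"ax": 0,"ay": 0,"az": 0,"gripper": 1},{"x": -6,"y": 0,"z": 17,"ax": 0,"ay": 0,"az": 0,"gripper": 1},{"x": 0,"y": 0,"z": 0,"ax": 0,"ay": 0,"az": 0,"gripper": 1}]'

```text
clock: 3.92
position: [0.3503, -0.2024, 0.0886]
ee_rot: [0.972, -0.16, 0.17, 0.029]
ft_force: [0.0, -0.6, -0.1]
grip_width: -0.001
grasp_force: 0.0
```

Run:
```python
from h import *
P,T=st()
c=cam("wrist")
im=c["color"][...,::-1].copy()
def circ(im,c,p,r,col,s):
    q=[proj(c,np.array(p)+r*np.array([np.cos(t),np.sin(t),0])) for t in np.linspace(0,6.28,60)]
    cv2.polylines(im,[np.int32([[(a+.5)*s,(b+.5)*s] for a,b in q])],True,col,1)
im=cv2.resize(im,(768,576),interpolation=cv2.INTER_CUBIC)
circ(im,c,[.4237,-.2259,.038],.048,(0,0,255),1.5);circ(im,c,[.4237,-.2259,.038],.034,(0,255,0),1.5)
circ(im,c,[.400,-.218,.038],.0265,(255,0,0),1.5);circ(im,c,[.400,-.218,.147],.0265,(255,0,0),1.5)
cv2.imwrite("pics/f.png",im)
```

```text
t 3.9167 P [ 0.3503 -0.2024  0.0886] 
 [[ 0.891 -0.32   0.321]
 [-0.301 -0.947 -0.11 ]
 [ 0.339  0.002 -0.941]] [ 1.04 -0.22 -0.54  2.42 -0.3   0.59 -1.19] [ 0.02 -0.56 -0.09]
```

View pics/f.png

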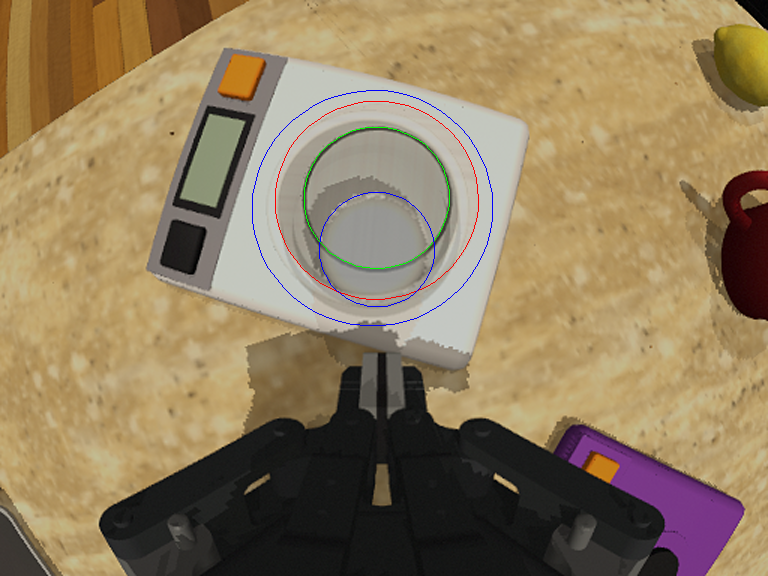

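The wrist view looks down the jar. The drawn ring (centre ≈(377,200)) matches the real one, and the predicted jar base circle (≈(376,250)) lies on the visible base. The finger column (382) is in line with both. I'll ease forward and lower, since joint 4 is at its limit here.

Request:
apply_moves --rows '[{"x": 4,"y": 0,"z": 6,"ax": 0,"ay": 0,"az": 0,"gripper": 1},{"x": 0,"y": 0,"z": 0,"ax": 0,"ay": 0,"az": 0,"gripper": 1}]'

```text
clock: 4.13
position: [0.3573, -0.2045, 0.0853]
ee_rot: [0.972, -0.159, 0.171, 0.029]
ft_force: [1.0, -0.2, -0.8]
grip_width: 0.002
grasp_force: 0.0
```

```bash
python3 -c "
from h import *
st()"
```

```text
t 4.1333 P [ 0.3573 -0.2045  0.0853] 
 [[ 0.891 -0.319  0.323]
 [-0.3   -0.948 -0.111]
 [ 0.342  0.002 -0.94 ]] [ 1.03 -0.19 -0.54  2.41 -0.28  0.57 -1.21] [ 0.97 -0.24 -0.81]
```

Request:
apply_moves --rows '[{"x": -3,"y": 0,"z": 7.5,"ax": 0,"ay": 0,"az": 0,"gripper": 1},{"x": 0,"y": 0,"z": 0,"ax": 0,"ay": 0,"az": 0,"gripper": 1}]'

```text
clock: 4.3
position: [0.3561, -0.2033, 0.076]
ee_rot: [0.972, -0.159, 0.17, 0.029]
ft_force: [-0.1, 0.1, -0.5]
grip_width: 0.002
grasp_force: 0.0
```

```bash
python3 -c "
from h import *
st()"
```

```text
t 4.3 P [ 0.3561 -0.2033  0.076 ] 
 [[ 0.892 -0.318  0.322]
 [-0.299 -0.948 -0.109]
 [ 0.34   0.001 -0.94 ]] [ 1.07 -0.17 -0.59  2.41 -0.28  0.54 -1.2 ] [-0.1   0.07 -0.53]
```

Request:
apply_moves --rows '[{"x": 2.4,"y": 0,"z": 0.9,"ax": 0,"ay": 0,"az": 0,"gripper": 1},{"x": 1.9,"y": 0,"z": 0.7,"ax": 0,"ay": 0,"az": 0,"gripper": 1},{"x": 1.9,"y": 0,"z": 0.7,"ax": 0,"ay": 0,"az": 0,"gripper": 1},{"x": 1.9,"y": 0,"z": 0.7,"ax": 0,"ay": 0,"az": 0,"gripper": 1},{"x": 1.9,"y": 0,"z": 0.7,"ax": 0,"ay": 0,"az": 0,"gripper": 1}]'

```text
clock: 4.72
position: [0.3665, -0.2069, 0.0758]
ee_rot: [0.972, -0.159, 0.17, 0.029]
ft_force: [-1.5, 0.1, 0.3]
grip_width: -0.002
grasp_force: 0.5
```

Request:
apply_moves --rows '[{"x": 1.9,"y": 0,"z": 0.7,"ax": 0,"ay": 0,"az": 0,"gripper": 1},{"x": 1.9,"y": 0,"z": 0.7,"ax": 0,"ay": 0,"az": 0,"gripper": 1},{"x": 1.9,"y": 0,"z": 0.7,"ax": 0,"ay": 0,"az": 0,"gripper": 1},{"x": 0,"y": 0,"z": 0,"ax": 0,"ay": 0,"az": 0,"gripper": 1}]'

```text
clock: 5.05
position: [0.3724, -0.2088, 0.0756]
ee_rot: [0.972, -0.159, 0.17, 0.028]
ft_force: [0.6, 0.3, -0.1]
grip_width: -0.002
grasp_force: 0.0
```

```bash
cat >> h.py <<'E'
def circ(im,c,p,r,col,s):
    q=[proj(c,np.array(p)+r*np.array([np.cos(t),np.sin(t),0])) for t in np.linspace(0,6.28,60)]
    cv2.polylines(im,[np.int32([[(a+.5)*s,(b+.5)*s] for a,b in q])],True,col,1)
D=np.array([.947,-.32,0])
E
python3 - <<'E'
from h import *
P,T=st()
c=cam("wrist")
s=3;im=cv2.resize(c["color"][40:240,100:360,::-1],None,fx=s,fy=s,interpolation=cv2.INTER_CUBIC)
c2=dict(c);c2["cx"]-=100;c2["cy"]-=40
e=P+.011*(T[:,0]+T[:,2]);j=e+D*.0265;j[2]=.038
print("pred jar",j,"off",(j-[.4237,-.2259,.038])*1000)
circ(im,c2,[.4237,-.2259,.038],.034,(0,255,0),s);circ(im,c2,j,.0265,(255,0,0),s)
cv2.imwrite("pics/g.png",im)
E
```

```text
t 5.05 P [ 0.3724 -0.2088  0.0756] 
 [[ 0.891 -0.318  0.322]
 [-0.299 -0.948 -0.109]
 [ 0.34   0.001 -0.94 ]] [ 1.08 -0.12 -0.61  2.38 -0.23  0.53 -1.25] [ 0.58  0.3  -0.11]
pred jar [ 0.41084043 -0.22181964  0.038     ] off [-12.85956607   4.08035949   0.        ]
```

View pics/g.png

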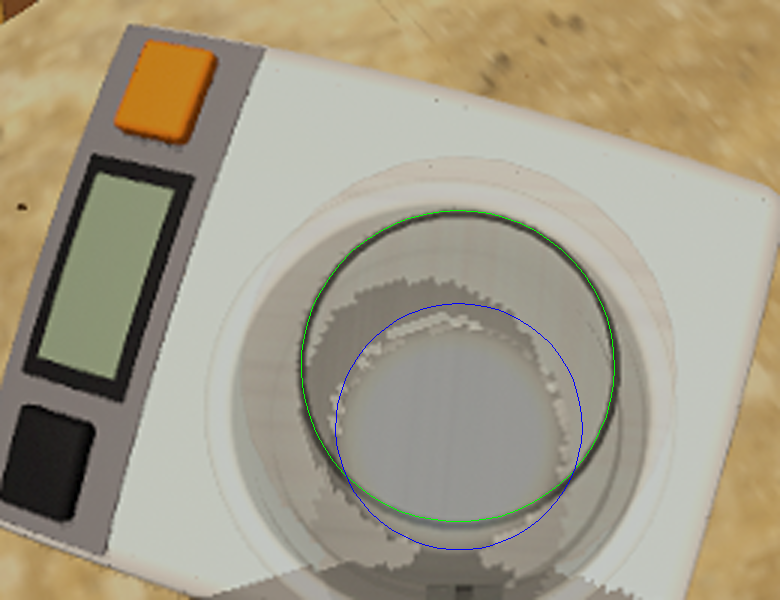

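The jar followed. Its base disk is at ≈(450,426) against a ring centre of (459,366): about 13 mm still to go, 2 mm left of line, which is well within tolerance. I'll continue.

Request:
apply_moves --rows '[{"x": 1.9,"y": 0,"z": 0.7,"ax": 0,"ay": 0,"az": 0,"gripper": 1},{"x": 1.9,"y": 0,"z": 0.7,"ax": 0,"ay": 0,"az": 0,"gripper": 1},{"x": 1.9,"y": 0,"z": 0.7,"ax": 0,"ay": 0,"az": 0,"gripper": 1},{"x": 1.9,"y": 0,"z": 0.7,"ax": 0,"ay": 0,"az": 0,"gripper": 1},{"x": 1.9,"y": 0,"z": 0.7,"ax": 0,"ay": 0,"az": 0,"gripper": 1}]'

```text
clock: 5.52
position: [0.3818, -0.2121, 0.0755]
ee_rot: [0.972, -0.159, 0.17, 0.028]
ft_force: [-0.9, 0.4, -0.3]
grip_width: -0.001
grasp_force: 0.3
```

Request:
apply_moves --rows '[{"x": 1.9,"y": 0,"z": 0.7,"ax": 0,"ay": 0,"az": 0,"gripper": 1},{"x": 0.9,"y": 0,"z": 0.3,"ax": 0,"ay": 0,"az": 0,"gripper": 1},{"x": 0,"y": 0,"z": 0,"ax": 0,"ay": 0,"az": 0,"gripper": 1}]'

```text
clock: 5.77
position: [0.3847, -0.2129, 0.0756]
ee_rot: [0.972, -0.159, 0.17, 0.028]
ft_force: [-0.6, 0.2, 0.1]
grip_width: 0.001
grasp_force: 0.0
```

Run:
```python
from h import *
P,T=st()
c=cam("wrist")
s=3;im=cv2.resize(c["color"][40:240,100:360,::-1],None,fx=s,fy=s,interpolation=cv2.INTER_CUBIC)
c2=dict(c);c2["cx"]-=100;c2["cy"]-=40
e=P+.011*(T[:,0]+T[:,2]);j=e+D*.0265;j[2]=.038
print("pred jar",j,"off",(j-[.4237,-.2259,.038])*1000)
circ(im,c2,[.4237,-.2259,.038],.033,(0,255,0),s);circ(im,c2,j,.0265,(255,0,0),s)
cv2.imwrite("pics/i.png",im)
```

```text
t 5.7667 P [ 0.3847 -0.2129  0.0756] 
 [[ 0.892 -0.318  0.322]
 [-0.299 -0.948 -0.109]
 [ 0.34   0.001 -0.94 ]] [ 1.09 -0.09 -0.63  2.35 -0.19  0.52 -1.3 ] [-0.64  0.24  0.06]
pred jar [ 0.42315767 -0.22591437  0.038     ] off [-0.54233455 -0.01436686  0.        ]
```

View pics/i.png

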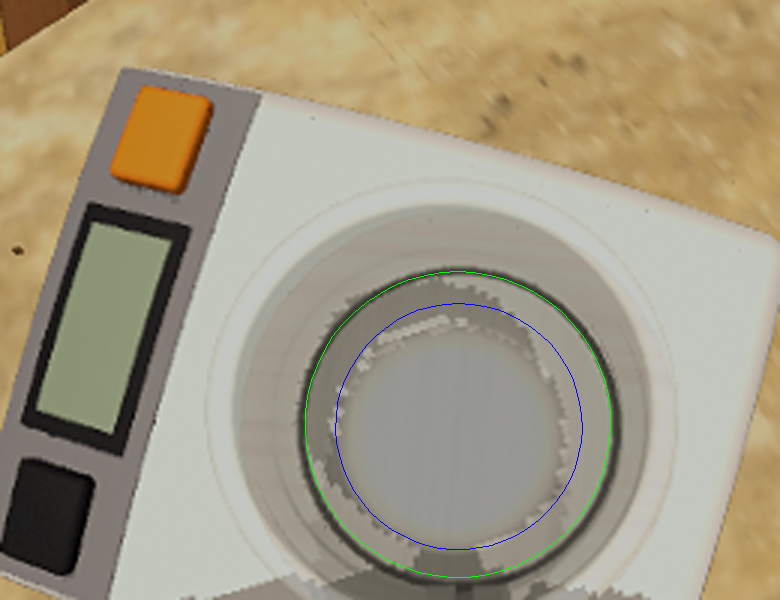

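The jar base (≈(450,428), radius ≈118) is wholly inside the ring (centre (459,425)), about 2 mm off centre. Next I'll back off, lift and go to the orange key.

Request:
apply_moves --rows '[{"x": -4.7,"y": 0,"z": -1.7,"ax": 0,"ay": 0,"az": 0,"gripper": 1},{"x": -4.7,"y": 0,"z": -1.7,"ax": 0,"ay": 0,"az": 0,"gripper": 1},{"x": 7,"y": 0,"z": -19,"ax": 0,"ay": 0,"az": 0,"gripper": 1},{"x": 10,"y": 0,"z": -28,"ax": 0,"ay": 0,"az": 0,"gripper": 1},{"x": 10,"y": 0,"z": -28,"ax": 0,"ay": 0,"az": 0,"gripper": 1}]'

```text
clock: 6.23
position: [0.3738, -0.2087, 0.1557]
ee_rot: [0.972, -0.159, 0.17, 0.028]
ft_force: [1.4, -0.9, 0.8]
grip_width: 0.001
grasp_force: 0.0
```

Request:
apply_moves --rows '[{"x": 10,"y": 0,"z": -28,"ax": 0,"ay": 0,"az": 0,"gripper": 1},{"x": 13,"y": 0,"z": -35,"ax": 0,"ay": 0,"az": 0,"gripper": 1},{"x": 0,"y": 0,"z": 0,"ax": 0,"ay": -6.7,"az": 0,"gripper": 1},{"x": 0,"y": 0,"z": 0,"ax": 0,"ay": -6.7,"az": 0,"gripper": 1},{"x": 0,"y": 0,"z": 0,"ax": 0,"ay": -6.5,"az": 0,"gripper": 1}]'

```text
clock: 6.65
position: [0.3748, -0.2103, 0.2247]
ee_rot: [0.987, -0.162, -0.001, 0.003]
ft_force: [0.3, 0.5, 0.6]
grip_width: 0.004
grasp_force: 0.0
```

Run:
```python
from h import *
P,T=st()
g=np.array([.515,-.180,.0])
print("to key in tool mm",T.T@(g-P)*1000)
```

```text
t 6.65 P [ 0.3748 -0.2103  0.2247] 
 [[ 0.947 -0.32  -0.003]
 [-0.32  -0.947 -0.005]
 [-0.001  0.006 -1.   ]] [ 1.13 -0.07 -0.69  1.94 -0.04  1.26 -1.44] [0.33 0.55 0.63]
to key in tool mm [123.34186344 -74.77176324 224.15341957]
```

Request:
apply_moves --rows '[{"x": 31,"y": -19,"z": 0,"ax": 0,"ay": 0,"az": 0,"gripper": 1},{"x": 31,"y": -19,"z": 0,"ax": 0,"ay": 0,"az": 0,"gripper": 1},{"x": 31,"y": -19,"z": 0,"ax": 0,"ay": 0,"az": 0,"gripper": 1},{"x": 30,"y": -18,"z": 0,"ax": 0,"ay": 0,"az": 0,"gripper": 1},{"x": 0,"y": 0,"z": 0,"ax": 0,"ay": 0,"az": 0,"gripper": 1}]'

```text
clock: 7.07
position: [0.5194, -0.1745, 0.2208]
ee_rot: [0.987, -0.159, -0.0, -0.002]
ft_force: [-1.9, 0.6, -0.7]
grip_width: -0.003
grasp_force: 0.0
```

Request:
apply_moves --rows '[{"x": 0,"y": 0,"z": 40,"ax": 0,"ay": 0,"az": 0,"gripper": 1},{"x": 0,"y": 0,"z": 40,"ax": 0,"ay": 0,"az": 0,"gripper": 1},{"x": 0,"y": 0,"z": 40,"ax": 0,"ay": 0,"az": 0,"gripper": 1},{"x": 0,"y": 0,"z": 35,"ax": 0,"ay": 0,"az": 0,"gripper": 1},{"x": 0,"y": 0,"z": 0,"ax": 0,"ay": 0,"az": 0,"gripper": 1}]'

```text
clock: 7.48
position: [0.5105, -0.1768, 0.061]
ee_rot: [0.987, -0.161, -0.005, -0.001]
ft_force: [-1.3, 0.5, -0.7]
grip_width: 0.001
grasp_force: 0.0
```

Run:
```python
from h import *
P,T=st()
print("to key in tool mm",T.T@(np.array([.515,-.180,.032])-P)*1000)
a=cam("wrist")["color"][:,:,::-1];b=cam("side")["color"][125:195,165:265,::-1];
im=np.hstack([cv2.resize(a[100:340,130:400],(400,355)),cv2.resize(b,(400,355),interpolation=cv2.INTER_CUBIC)])
cv2.imwrite("pics/j.png",im)
```

```text
t 7.4833 P [ 0.5105 -0.1768  0.061 ] 
 [[ 0.948 -0.318 -0.01 ]
 [-0.318 -0.948  0.003]
 [-0.011  0.001 -1.   ]] [ 0.86  0.43 -0.73  1.84  0.34  1.01 -1.9 ] [-1.32  0.49 -0.72]
to key in tool mm [ 5.60260949  1.55032406 28.91576397]
```

View pics/j.png

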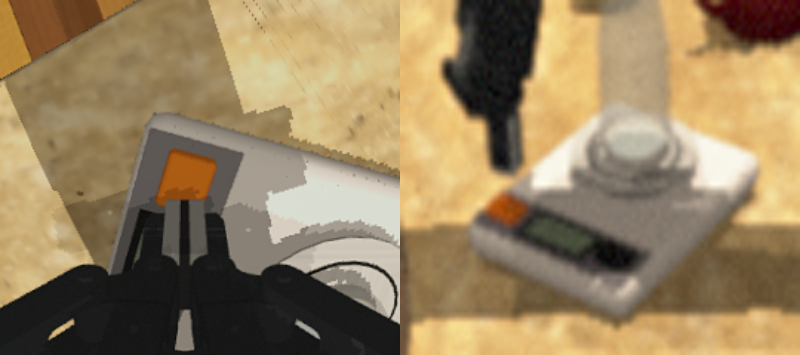

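The left view shows the fingers just short of the orange key (≈(187,175)) and lined up with it. In the right view the jar stands upright mid-pan at ≈(638,140). I'll shift the 6 mm and descend.

Request:
apply_moves --rows '[{"x": 5.5,"y": 1.5,"z": 0,"ax": 0,"ay": 0,"az": 0,"gripper": 1},{"x": 0,"y": 0,"z": 0,"ax": 0,"ay": 0,"az": 0,"gripper": 1},{"x": 0,"y": 0,"z": 10,"ax": 0,"ay": 0,"az": 0,"gripper": 1},{"x": 0,"y": 0,"z": 4,"ax": 0,"ay": 0,"az": 0,"gripper": 1},{"x": 0,"y": 0,"z": 0,"ax": 0,"ay": 0,"az": 0,"gripper": 1}]'

```text
clock: 8.0
position: [0.5196, -0.181, 0.0525]
ee_rot: [0.987, -0.161, -0.001, 0.001]
ft_force: [0.0, 0.1, -0.6]
grip_width: 0.001
grasp_force: 0.0
```

Run:
```python
from h import *
P,T=st()
print("to key in tool mm",T.T@(np.array([.515,-.180,.032])-P)*1000)
```

```text
t 8.0 P [ 0.5196 -0.181   0.0525] 
 [[ 0.948 -0.319 -0.002]
 [-0.319 -0.948 -0.001]
 [-0.001  0.001 -1.   ]] [ 0.85  0.46 -0.72  1.82  0.36  0.99 -1.91] [ 0.03  0.15 -0.57]
to key in tool mm [-4.69118188  0.48865107 20.50044205]
```

Request:
apply_moves --rows '[{"x": -4.5,"y": 0.5,"z": 0,"ax": 0,"ay": 0,"az": 0,"gripper": 1},{"x": 0,"y": 0,"z": 5,"ax": 0,"ay": 0,"az": 0,"gripper": 1},{"x": 0,"y": 0,"z": 4,"ax": 0,"ay": 0,"az": 0,"gripper": 1},{"x": 0,"y": 0,"z": 0,"ax": 0,"ay": 0,"az": 0,"gripper": 1},{"x": 0,"y": 0,"z": 0,"ax": 0,"ay": 0,"az": 0,"gripper": 1}]'

```text
clock: 8.42
position: [0.5156, -0.18, 0.0439]
ee_rot: [0.987, -0.161, -0.0, 0.001]
ft_force: [0.4, -0.2, 0.8]
grip_width: 0.003
grasp_force: 0.0
```

Request:
apply_moves --rows '[{"x": 0,"y": 0,"z": 1.5,"ax": 0,"ay": 0,"az": 0,"gripper": 1},{"x": 0,"y": 0,"z": 1.5,"ax": 0,"ay": 0,"az": 0,"gripper": 1},{"x": 0,"y": 0,"z": 0,"ax": 0,"ay": 0,"az": 0,"gripper": 1},{"x": 0,"y": 0,"z": 0,"ax": 0,"ay": 0,"az": 0,"gripper": 1}]'

```text
clock: 8.75
position: [0.516, -0.1801, 0.0413]
ee_rot: [0.987, -0.161, -0.0, 0.001]
ft_force: [0.6, 1.1, 1.6]
grip_width: -0.002
grasp_force: 1.0
```

Request:
apply_moves --rows '[{"x": 0,"y": 0,"z": 1.5,"ax": 0,"ay": 0,"az": 0,"gripper": 1},{"x": 0,"y": 0,"z": 1,"ax": 0,"ay": 0,"az": 0,"gripper": 1},{"x": 0,"y": 0,"z": 0,"ax": 0,"ay": 0,"az": 0,"gripper": 1},{"x": 0,"y": 0,"z": 0,"ax": 0,"ay": 0,"az": 0,"gripper": 1}]'

```text
clock: 9.08
position: [0.5161, -0.1801, 0.0394]
ee_rot: [0.987, -0.161, 0.0, 0.001]
ft_force: [-3.2, 1.3, 10.7]
grip_width: -0.002
grasp_force: 5.4
```

10.7 N at tip z = 0.0284: the key is on its stop. Now I'll release it.

Request:
apply_moves --rows '[{"x": 0,"y": 0,"z": -4,"ax": 0,"ay": 0,"az": 0,"gripper": 1},{"x": 0,"y": 0,"z": -10,"ax": 0,"ay": 0,"az": 0,"gripper": 1},{"x": 0,"y": 0,"z": -30,"ax": 0,"ay": 0,"az": 0,"gripper": 1},{"x": 0,"y": 0,"z": -40,"ax": 0,"ay": 0,"az": 0,"gripper": 1},{"x": 0,"y": 0,"z": -40,"ax": 0,"ay": 0,"az": 0,"gripper": 1}]'

```text
clock: 9.5
position: [0.515, -0.1794, 0.1639]
ee_rot: [0.987, -0.161, -0.001, 0.0]
ft_force: [0.7, -0.2, 1.4]
grip_width: 0.004
grasp_force: 0.0
```

Request:
apply_moves --rows '[{"x": 0,"y": 0,"z": -40,"ax": 0,"ay": 0,"az": 0,"gripper": 1},{"x": 0,"y": 0,"z": -20,"ax": 0,"ay": 0,"az": 0,"gripper": 1},{"x": 0,"y": 0,"z": 0,"ax": 0,"ay": 0,"az": 0,"gripper": 1},{"x": 0,"y": 0,"z": 0,"ax": 0,"ay": 0,"az": 0,"gripper": 1}]'

```text
clock: 9.83
position: [0.5162, -0.18, 0.224]
ee_rot: [0.987, -0.161, 0.001, 0.001]
ft_force: [0.2, -0.2, -0.8]
grip_width: -0.006
grasp_force: 0.0
```

Run:
```python
from h import *
st()
a=cam("wrist");b=cam("side")["color"][115:195,165:265,::-1]
im=a["color"][...,::-1].copy();im=cv2.resize(im,None,fx=3,fy=3,interpolation=cv2.INTER_CUBIC)
circ(im,a,[.4237,-.2259,.038],.033,(0,255,0),3)
u,v=[int(3*t) for t in proj(a,[.4237,-.2259,.038])];print(u,v)
im=im[max(0,v-200):v+200,max(0,u-200):u+200]
im=np.hstack([cv2.resize(im,(400,400)),cv2.resize(b,(400,400),interpolation=cv2.INTER_CUBIC)])
cv2.imwrite("pics/k.png",im)
```

```text
t 9.8333 P [ 0.5162 -0.18    0.224 ] 
 [[ 0.948 -0.319  0.001]
 [-0.319 -0.948 -0.002]
 [ 0.002  0.002 -1.   ]] [ 0.94  0.26 -0.79  1.66  0.19  1.3  -1.79] [ 0.22 -0.2  -0.78]
941 675
```

View pics/k.png

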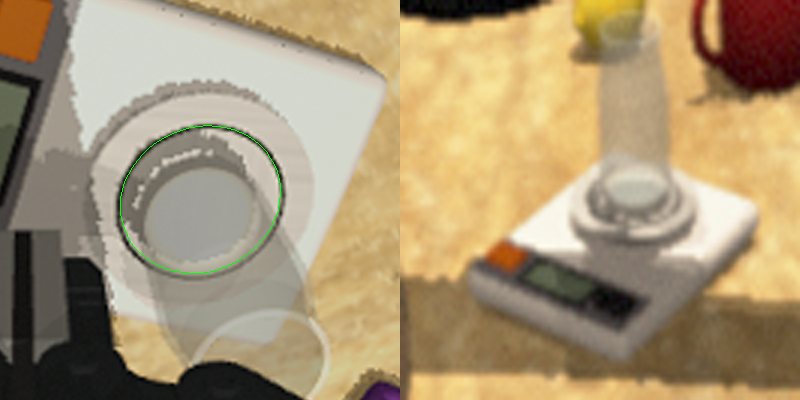

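The last view shows the jar upright, its base inside the drawn ring (centre (201,200)). It's about 1–3 mm off centre, inside the 6.5 mm allowance, and nothing is touching it. The orange key is released, so I'm handing in.

```bash
python3 -c "
from h import *
print(hand_in())"
```

```text
the job is handed in; nothing more can be done
None
```

The job is handed in: I nudged the jar, still upright, to about 1–3 mm from the pan's middle, inside the dark ring. With nothing touching it, I then pressed the orange tare key to its stop and released it, finishing at about 10 s; the hand-in call gave no verdict.

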